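# Reset the air supply valve on the clinic trolley

### The arm

A 6-joint arm with a two-finger parallel gripper is mounted at the origin on the work surface. World frame = base frame: x ahead of the robot, y to its left, z up, the work surface at z = 0. Lengths are in m, angles in rad, forces in N, time in s.
With the tool pointing down it reaches from about 0.35 to 0.775 m from the base axis. Payload 7.3 kg.
Tool frame: the origin (TCP) lies at the very end of the fingers, on their centre line; the grasp point (between the pads) lies grip_point_offset behind it (grip_point_offset is the distance from the TCP to the grasp point, in m); z points along the fingers, y is the direction in which the jaws open and shut (so a half turn about z gives the same grasp; the last joint's range is limited). The gripper opens to 92 mm and grips with 3 to 60 N. Pads are 19 mm wide; open, the fingers measure 130 mm over their backs; the gripper's body (75 mm by 190 mm) begins 47 mm behind the grasp point.
Start: joints at [-1.358, 0.342, 1.524, -0, 1.275, -0.146], TCP at [0.184, -0.492, 0.227] pointing down, gripper open.
Joint ranges: [-2.53, 2.53], [-0.77, 2.02], [0.04, 2.7], [-1, 4.14], [0.28, 2.66], [-3.11, 3.11]. Speed limits (rad/s): [2.57, 2.57, 3.14, 3.14, 3.14, 3.14].

### API

Orientations are given as [roll, pitch, yaw] about the fixed x, y, z axes, in that order (R = Rz(yaw) Ry(pitch) Rx(roll)).
In Python, from cell import * gives the robot as it stands.
- The arm moves only by the shell command python3 -m inch 'ROWS' [OPENING] [FORCE]. ROWS is JSON, a list that holds one entry, the list of rows, each a list of 4 numbers: the shift along the tool's x, y, z in mm, then the turn about the tool's z in rad. In form: [[[x, y, z, roll], ...]]. A call has 1 to 10 rows; each row shifts and turns the commanded pose from where the row before left it, along the tool's axes as they then stand; what a row does not reach is not made up. A row lasts 1/8 s, in which the tool goes at most 62.5 mm and 10.7 degrees, less where a joint would pass 70% of its speed; a pose out of reach is approached as far as the arm can. A call with a gripper value outside its range is refused whole. OPENING is the closure, from -1 (fully open) to 1 (shut), set as the call begins (- or left out, the last holds). The fingers move at their own pace and stop on an object; FORCE is the grip in N (left out, the last holds). Time passes only in rows, so rows that do not move let the fingers close. It gives the time, the measured TCP pose, the force and the opening at its end, in the units of the state.
- observe(): the state, without advancing time (a new reading comes with each control period).
- read_camera(name): name is "side" or "top"; returns a dict with "img" (480x640x3 uint8, blue, green, red), "fx", "fy", "cx", "cy" (pixels), "eye" and "rotation" of the camera in the world. Camera axes: x right, y down, z forward; pixel columns grow to the right and rows downward; lengths in m; the calibration is good to about 2 mm. A picture is of the moment at which its call begins. There is no depth.
- hand_in(): hands the job in, once; it reports no verdict.
Trained networks look in the newest picture that a camera, given by its name, has taken for a name from the list of things; names that differ only in an ending like _2 or _b are one class to them, and where a whole thing is asked for, a point or a joint stands for the part that bears it (a point fixed in the world has none). Each returns a list of dicts, best first, with "conf" (0 to 1); they miss things now and then, are a little off and sometimes report something else, mostly with a low value. They report only what shows in the picture. A call takes as long as a camera call.
- boxes_of(camera, label): "at" ([row, column] in pixels, amid what is visible of it).
- place_of(camera, label): "at" ([row, column] in pixels: a listed point, or the origin of a listed thing).
The state is a dict: "time": time; "qpos": joint angles; "qvel": joint speeds; "joint_efforts": joint torques, N m; "tool_pos": TCP position; "tool_rot": TCP orientation; "contact_force": force on the tool from outside, world axes, zero at the start; "torque": the same for the moment, N m; "opening": finger opening in m.
Only numpy, scipy, OpenCV 4.12 (cv2) and the standard library are available. Lean on these libraries where they do the work, as an engineer would, in place of code of your own. Each camera call takes 0.05 s, during which the arm holds its last target. There are 200 camera calls.

### The job

The medical-air valve on the trolley is to be set from closed. Using the upright crank handle on its handwheel, turn the wheel clockwise (seen from above) until it is fully closed against its stop, then back it off anticlockwise exactly two full turns. Finish while still holding the handle, gripped between the fingers with the wheel standing still at two turns open, and leave the other things on the trolley where they are.

Things in the scene. Friction and masses are not known exactly. Their poses are not given: they have to be found in the camera images.
- handle: Upright black round crank handle on the rim of the handwheel, 24 mm diameter, 55 mm tall; origin at its centre, half-way up, 157.5 mm above the work surface and 55 mm from the wheel's axis. Its underside is 6 mm above the top of the wheel's rim, and nothing stands higher than the handle near the valve. It spins freely on its pin, so a gripper may hold it firmly and carry it round the wheel's circle without turning; it stays upright.
- hub (a point): Point on the vertical axis of the handwheel, at the height of the rim's centre line (117 mm above the work surface). The grey wheel has an outer diameter of 124 mm (rim bar 14 mm thick, its centre line a circle of radius 55 mm) and three spokes, the handle over the end of one. It sits on a brass valve body on a grey foot plate fixed to the trolley; a small round gauge beside it lies below the wheel. A pale lilac tissue pack, 85 mm tall, stands fixed beyond the valve.
- wheel (a joint): Angle of the handwheel in rad: 0 is fully closed against the rigid stop, growing as the wheel is turned anticlockwise seen from above (opening); one full turn is 6.283 rad, two turns 12.566. It starts about half a turn to one and a half turns open and can open up to three turns. It is stiff (about 0.12 N m, some 2 to 3 N at the handle) and stays where it is left. The wheel does not rise as it turns.
- tub_mid (a point): Bystander: centre of a small upright round tub, 38 mm diameter, 75 mm tall.
- phone: Bystander: flat black phone, 75 x 155 x 10 mm, lying down; origin at the centre of its underside.
- meter: Bystander: white hand-held meter with a small blank screen, 58 x 100 x 20 mm, lying down; origin at the centre of its underside.

How it is judged:
By the outcome, as a careful person would: the job done as asked, in the order asked, and still so for the second after the job is handed in, while the arm keeps its last pose, push and grip.
It also fails if it takes over 64 s, if anything falls off the work surface, if the arm or the gripper's body presses on something with over 40 N, if the wrist force passes 120 N, or if a joint passes its speed limit or range.

## Working session

There is one attempt and no reset: what is moved stays moved. The work goes in short steps, Python scripts to look and compute and a shell command to move; the robot and the scene stay as the last step left them, time stands still between calls to the robot, and variables do not carry over. Pictures are saved under pics/ and viewed, about 8 in all and at most 12, crops included, and the job is handed in when it is done.

```bash
mkdir -p pics; ls; cat > h.py <<'E'
from cell import *
import numpy as np, cv2
def ray(c,at):
    d=np.array([(at[1]-c["cx"])/c["fx"],(at[0]-c["cy"])/c["fy"],1.])
    return np.array(c["eye"]),np.array(c["rotation"])@d
def atz(c,at,z):
    e,d=ray(c,at); return e+d*(z-e[2])/d[2]
def proj(c,p):
    q=np.array(c["rotation"]).T@(np.array(p)-np.array(c["eye"])); return q[1]/q[2]*c["fy"]+c["cy"],q[0]/q[2]*c["fx"]+c["cx"]
Z=dict(handle=.1575,hub=.117,tub_mid=.0375,phone=0,meter=0)
E
python3 - <<'E'
from h import *
print(observe())
for n in("side","top"):
    c=read_camera(n); cv2.imwrite(f"pics/{n}0.png",c["img"]); print(n,np.round(c["eye"],3))
    for l in Z:
        for r in place_of(n,l)[:2]: print(l,np.round(r["at"],1),round(r["conf"],2),np.round(atz(c,r["at"],Z[l]),4))
E
```

```text
pics
{'time': 0.0, 'qpos': array([-1.35801188e+00,  3.42727507e-01,  1.52504288e+00, -1.06786331e-07,
        1.27536049e+00, -1.45968985e-01]), 'qvel': array([ 0.00123654, -0.00094679,  0.00189841,  0.00294107, -0.00136661,
       -0.00063084]), 'joint_efforts': array([ 1.06195031e-05, -4.31236482e+01, -2.44225019e+01,  7.16396095e-02,
        5.57000900e-02, -1.38256519e-04]), 'tool_pos': array([ 0.18428037, -0.49115972,  0.22603344]), 'tool_rot': array([-3.14007077e+00, -2.23635802e-04,  3.58753294e-01]), 'contact_force': array([-0.01653965, -0.29083713,  0.29087711]), 'torque': array([ 0.01453918, -0.00543213, -0.03278009]), 'opening': 0.09156570652942304}
side [-0.123  0.597  0.917]Traceback (most recent call last):
  File "<stdin>", line 6, in <module>
  File "h.py", line 7, in atz
    e,d=ray(c,at); return e+d*(z-e[2])/d[2]
                                       ~^^^
IndexError: invalid index to scalar variable.
```

View pics/side0.png

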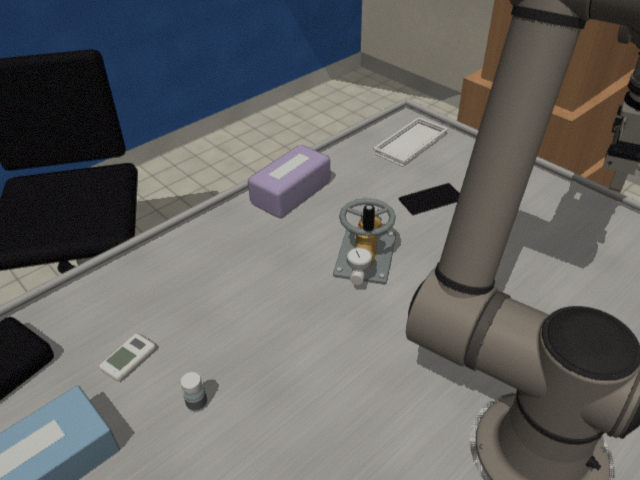

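The side picture shows the wheel at about (row 217, col 367) with the handle at about (217, 368). The gauge is in front, the lilac pack behind it at (180, 290), and the phone at (198, 430). The calibration's rotation isn't a 3x3 matrix, so I'll check its format.

```bash
python3 - <<'E'
from h import *
c=read_camera("side"); print(c["rotation"],c["fx"],c["cx"],c["cy"])
from scipy.spatial.transform import Rotation as R
s=open("h.py").read()
s=s.replace('np.array(c["rotation"])','rm(c)').replace("def ray","from scipy.spatial.transform import Rotation as R\ndef rm(c): return R.from_euler('xyz',c['rotation']).as_matrix()\ndef ray",1)
if np.size(c["rotation"])==3: open("h.py","w").write(s)
E
python3 - <<'E'
from h import *
for n in("side","top"):
    c=read_camera(n); cv2.imwrite(f"pics/{n}1.png",c["img"]); print(n,np.round(c["eye"],3),c["rotation"])
    for l in Z:
        for r in place_of(n,l)[:2]: print(l,np.round(r["at"],1),round(r["conf"],2),np.round(atz(c,r["at"],Z[l]),4))
E
```

```text
[-2.29509505  0.01870841 -2.31967012] 579.7943014145735 320.4499153871233 241.2461300364769
side [-0.123  0.597  0.917] [-2.29509505  0.01870841 -2.31967012]
handle [219.4 366.4] 0.78 [ 0.499  -0.0911  0.1575]
hub [215.8 367.9] 0.87 [ 0.5385 -0.1391  0.117 ]
tub_mid [390.5 193.7] 0.92 [0.4794 0.3679 0.0375]
phone [201.3 431.1] 0.63 [ 0.5629 -0.406  -0.    ]
top [ 0.388 -0.026  1.665] [-3.02433905 -0.00350959 -1.55294366]
handle [271.6 355.2] 0.39 [ 0.4984 -0.1062  0.1575]
hub [257.1 365.6] 0.81 [ 0.5387 -0.1343  0.117 ]
tub_mid [281.8 175.2] 0.77 [0.4714 0.365  0.0375]
phone [255.3 463.8] 0.7 [ 0.5599 -0.4111  0.    ]
meter [217.8 165.4] 0.98 [0.6486 0.4091 0.    ]
```

View pics/top1.png

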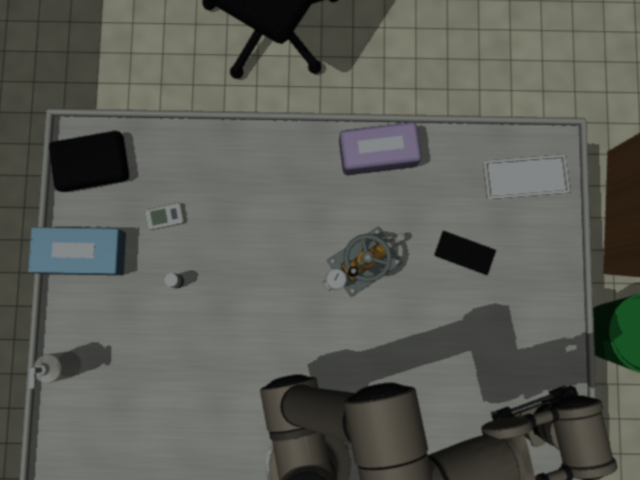

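The top picture shows the wheel centred at about (257, 366) and the handle at about (271, 354), at the rim's lower left. Both cameras agree: hub ≈ (0.539, -0.136), handle ≈ (0.499, -0.098), which is 55 mm apart as specified. Next I'll set yaw to 0, so tool x = world x and tool y = -world y, and move above the handle.

```bash
python3 -c "
import cell;print([ (k,getattr(cell,k)) for k in dir(cell) if 'grip' in k])"
python3 -m inch '[[[0,0,0,0.18],[0,0,0,0.179]]]' -1
python3 -m inch '[[[31.5,-39,0,0],[31.5,-39,0,0],[31.5,-39,0,0],[31.5,-39,0,0],[31.5,-39,0,0],[31.5,-39,0,0],[31.5,-39,0,0],[31.5,-39,0,0],[31.5,-39,0,0],[31.5,-39,0,0]]]'
python3 -m inch '[[[0,0,0,0],[0,0,0,0]]]'
python3 - <<'E'
from h import *
s=observe();print(s["tool_pos"],s["tool_rot"],s["contact_force"])
c=read_camera("side"); i=c["img"][120:300,250:490]; cv2.imwrite("pics/s2.png",cv2.resize(i,None,fx=3,fy=3))
for n in("side","top"):
    c=read_camera(n)
    for l in("handle","hub"):
        for r in place_of(n,l)[:1]: print(n,l,np.round(r["at"],1),round(r["conf"],2),np.round(atz(c,r["at"],Z[l]),4))
E
```

```text
[('grip_point_offset', 0.0188)]
time: 1.0
tool_pos: [0.1844, -0.4916, 0.2268]
tool_rot: [3.141, -0.0, -0.006]
contact_force: [-0.1, 0.3, -0.7]
opening: 0.0921
time: 2.25
tool_pos: [0.5004, -0.1002, 0.2269]
tool_rot: [3.141, -0.0, -0.0]
contact_force: [0.8, -0.3, 0.3]
opening: 0.0918
time: 2.5
tool_pos: [0.4991, -0.1019, 0.2265]
tool_rot: [3.141, 0.001, 0.0]
contact_force: [0.2, 0.1, -0.1]
opening: 0.0916
[ 0.49907397 -0.10185968  0.22653509] [3.14127089e+00 6.86334689e-04 4.02447315e-04] [ 0.15302551  0.08788314 -0.05476527]
side handle [216.  369.3] 0.8 [ 0.5025 -0.1034  0.1575]
side hub [217.1 368.4] 0.96 [ 0.5346 -0.1366  0.117 ]
```

View pics/s2.png

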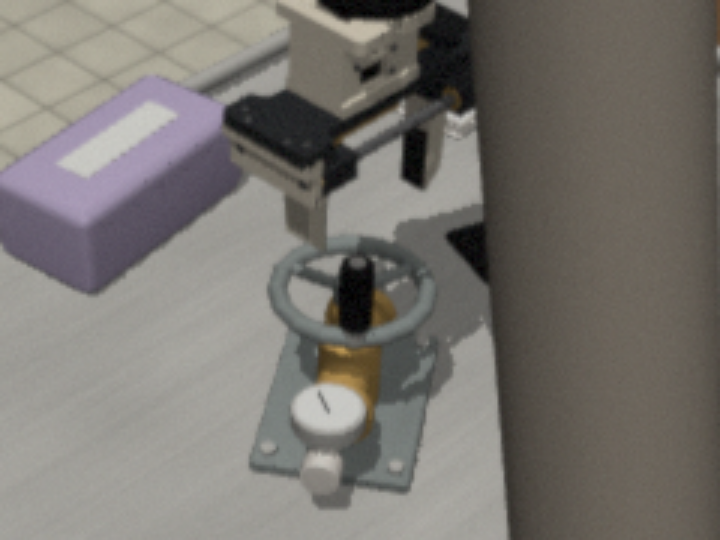

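The crop shows the handle centred near full-image (218, 369), with the open fingers straddling it from above. That gives a handle at about (0.500, -0.101), under the TCP. I'll descend and close.

```bash

python3 -m inch '[[[0.5,-1,21,0],[0,0,21,0],[0,0,21,0],[0,0,21,0],[0,0,0,0],[0,0,0,0]]]' -1
python3 -m inch '[[[0,0,0,0],[0,0,0,0],[0,0,0,0],[0,0,0,0],[0,0,0,0],[0,0,0,0],[0,0,0,0],[0,0,0,0]]]' 1 30
python3 - <<'E'
from h import *
s=observe();print(s["tool_pos"],s["tool_rot"],s["contact_force"],s["opening"])
c=read_camera("side"); i=c["img"][150:270,290:450]; cv2.imwrite("pics/s3.png",cv2.resize(i,None,fx=4,fy=4))
E
```

```text
time: 3.6
tool_pos: [0.5004, -0.101, 0.1435]
tool_rot: [3.141, -0.001, -0.001]
contact_force: [0.4, 0.5, -0.0]
opening: 0.0915
time: 4.6
tool_pos: [0.4998, -0.1004, 0.1427]
tool_rot: [-3.141, 0.0, -0.0]
contact_force: [-1.3, 0.9, 2.0]
opening: 0.0235
[ 0.49979603 -0.10036551  0.14267155] [-3.14113705e+00  3.60355662e-04 -2.56265395e-04] [-1.26340657  0.87559706  2.01379414] 0.023475281998627827
```

View pics/s3.png

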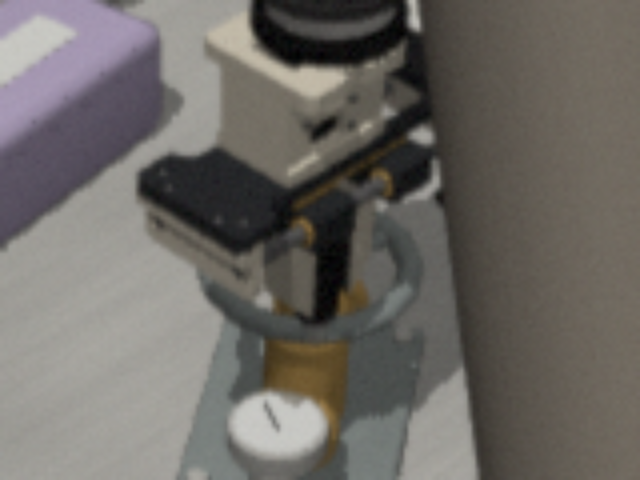

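The crop shows the fingers closed around the handle with clearance above the rim, and the opening of 23.5 mm fits the 24 mm handle. I'll turn clockwise a little and check the forces.

```bash

python3 -m inch '[[[11.4,-8.7,0,0],[13.3,-5.5,0,0],[14.2,-1.9,0,0],[0,0,0,0],[0,0,0,0]]]'
python3 -m inch '[[[14.2,1.9,0,0],[13.3,5.5,0,0],[11.4,8.7,0,0],[0,0,0,0],[0,0,0,0]]]'
python3 -m inch '[[[8.7,11.4,0,0],[5.5,13.3,0,0],[1.9,14.2,0,0],[0,0,0,0],[0,0,0,0]]]'
```

```text
time: 5.28
tool_pos: [0.5397, -0.0832, 0.1427]
tool_rot: [-3.14, -0.002, 0.0]
contact_force: [2.3, 7.8, -0.4]
opening: 0.0236
time: 5.9
tool_pos: [0.5795, -0.1003, 0.1428]
tool_rot: [-3.141, -0.004, -0.0]
contact_force: [6.4, 2.9, -2.7]
opening: 0.0234
time: 6.52
tool_pos: [0.5946, -0.1403, 0.1428]
tool_rot: [3.14, -0.002, -0.001]
contact_force: [5.2, -2.8, -3.4]
opening: 0.0234
```

```bash
cat > chk.py <<'E'
import sys
from h import *
s=observe(); H=np.array([.5396,-.1382]); d=s["tool_pos"][:2]-H; F=s["contact_force"][:2]
r=np.hypot(*d); u=d/r; ft=F@[-u[1],u[0]]
print("CHK t=%.2f ang=%.2f r=%.2f Ft=%.1f Fr=%.1f open=%.2f"%(s["time"],np.degrees(np.arctan2(d[1],d[0])),r*1e3,ft,F@u,s["opening"]*1e3))
sys.exit(abs(ft)>float(sys.argv[1]) if len(sys.argv)>1 else 0)
E
python3 chk.py
python3 -m inch '[[[1,0,0,0],[0,0,0,0],[0,0,0,0]]]'; python3 chk.py
python3 - <<'E'
import numpy as np
a=np.radians(-2.2-7.5*np.arange(49)); p=55*np.c_[np.cos(a),-np.sin(a)]
print(*[f"[{x:.1f},{y:.1f}]" for x,y in np.diff(p,axis=0)])
E
```

```text
CHK t=6.53 ang=-2.23 r=55.05 Ft=-2.6 Fr=5.3 open=23.43
time: 6.9
tool_pos: [0.5947, -0.1396, 0.1427]
tool_rot: [3.141, 0.0, -0.0]
contact_force: [0.5, -2.9, -0.7]
opening: 0.0234
CHK t=6.90 ang=-1.51 r=55.07 Ft=-2.9 Fr=0.6 open=23.42
[-0.7,7.2] [-1.7,7.0] [-2.6,6.7] [-3.4,6.3] [-4.2,5.8] [-4.9,5.2] [-5.6,4.5] [-6.1,3.8] [-6.6,2.9] [-6.9,2.0] [-7.1,1.1] [-7.2,0.2] [-7.2,-0.7] [-7.0,-1.7] [-6.7,-2.6] [-6.3,-3.4] [-5.8,-4.2] [-5.2,-4.9] [-4.5,-5.6] [-3.8,-6.1] [-2.9,-6.6] [-2.0,-6.9] [-1.1,-7.1] [-0.2,-7.2] [0.7,-7.2] [1.7,-7.0] [2.6,-6.7] [3.4,-6.3] [4.2,-5.8] [4.9,-5.2] [5.6,-4.5] [6.1,-3.8] [6.6,-2.9] [6.9,-2.0] [7.1,-1.1] [7.2,-0.2] [7.2,0.7] [7.0,1.7] [6.7,2.6] [6.3,3.4] [5.8,4.2] [5.2,4.9] [4.5,5.6] [3.8,6.1] [2.9,6.6] [2.0,6.9] [1.1,7.1] [0.2,7.2]
```

The radial force dropped to about 0.6 N, so the hub estimate is right and the arm's stiffness is about 5 N/mm. I'll continue clockwise in small steps, with a force check after each that ends the chain if it trips.

```bash
q(){ grep -E 'CHK'; }
( set -e
python3 -m inch '[[[-0.7,7.2,0,0],[-1.7,7.0,0,0]]]' >/dev/null; python3 chk.py 11
python3 -m inch '[[[-2.6,6.7,0,0],[-3.4,6.3,0,0]]]' >/dev/null; python3 chk.py 11
python3 -m inch '[[[-4.2,5.8,0,0]]]' >/dev/null; python3 chk.py 11
python3 -m inch '[[[-4.9,5.2,0,0]]]' >/dev/null; python3 chk.py 11
python3 -m inch '[[[-5.6,4.5,0,0]]]' >/dev/null; python3 chk.py 11
python3 -m inch '[[[-6.1,3.8,0,0]]]' >/dev/null; python3 chk.py 11
python3 -m inch '[[[-6.6,2.9,0,0]]]' >/dev/null; python3 chk.py 11
python3 -m inch '[[[-6.9,2.0,0,0]]]' >/dev/null; python3 chk.py 11
python3 -m inch '[[[-7.1,1.1,0,0]]]' >/dev/null; python3 chk.py 11
python3 -m inch '[[[-7.2,0.2,0,0]]]' >/dev/null; python3 chk.py 11
)
```

```text
CHK t=7.15 ang=-16.19 r=55.09 Ft=2.7 Fr=1.6 open=23.23False
```

```bash
sed -i 's/sys.exit(\(.*\))$/sys.exit(int(\1))/' chk.py
( set -e
python3 -m inch '[[[-2.6,6.7,0,0],[-3.4,6.3,0,0]]]' >/dev/null; python3 chk.py 11
python3 -m inch '[[[-4.2,5.8,0,0]]]' >/dev/null; python3 chk.py 11
python3 -m inch '[[[-4.9,5.2,0,0]]]' >/dev/null; python3 chk.py 11
python3 -m inch '[[[-5.6,4.5,0,0]]]' >/dev/null; python3 chk.py 11
python3 -m inch '[[[-6.1,3.8,0,0]]]' >/dev/null; python3 chk.py 11
python3 -m inch '[[[-6.6,2.9,0,0]]]' >/dev/null; python3 chk.py 11
python3 -m inch '[[[-6.9,2.0,0,0]]]' >/dev/null; python3 chk.py 11
python3 -m inch '[[[-7.1,1.1,0,0]]]' >/dev/null; python3 chk.py 11
python3 -m inch '[[[-7.2,0.2,0,0]]]' >/dev/null; python3 chk.py 11
)
```

```text
CHK t=7.40 ang=-31.96 r=55.06 Ft=2.4 Fr=0.8 open=23.41
CHK t=7.53 ang=-39.53 r=55.03 Ft=2.4 Fr=1.3 open=23.51
CHK t=7.65 ang=-47.03 r=55.05 Ft=3.8 Fr=1.4 open=23.86
CHK t=7.78 ang=-54.54 r=55.01 Ft=2.5 Fr=2.9 open=23.25
CHK t=7.90 ang=-62.08 r=54.99 Ft=2.1 Fr=2.8 open=23.28
CHK t=8.03 ang=-69.67 r=54.95 Ft=2.6 Fr=3.6 open=23.29
CHK t=8.15 ang=-77.31 r=54.96 Ft=2.1 Fr=3.8 open=23.96
CHK t=8.28 ang=-84.93 r=54.95 Ft=2.1 Fr=3.5 open=23.76
CHK t=8.40 ang=-92.58 r=54.94 Ft=3.8 Fr=2.6 open=23.31
```

```bash

( set -e
python3 -m inch '[[[-7.2,-0.7,0,0]]]' >/dev/null; python3 chk.py 8
python3 -m inch '[[[-7.0,-1.7,0,0]]]' >/dev/null; python3 chk.py 8
python3 -m inch '[[[-6.7,-2.6,0,0]]]' >/dev/null; python3 chk.py 8
python3 -m inch '[[[-6.3,-3.4,0,0]]]' >/dev/null; python3 chk.py 8
python3 -m inch '[[[-5.8,-4.2,0,0]]]' >/dev/null; python3 chk.py 8
python3 -m inch '[[[-5.2,-4.9,0,0]]]' >/dev/null; python3 chk.py 8
python3 -m inch '[[[-4.5,-5.6,0,0]]]' >/dev/null; python3 chk.py 8
python3 -m inch '[[[-3.8,-6.1,0,0]]]' >/dev/null; python3 chk.py 8
python3 -m inch '[[[-2.9,-6.6,0,0]]]' >/dev/null; python3 chk.py 8
python3 -m inch '[[[-2.0,-6.9,0,0]]]' >/dev/null; python3 chk.py 8
python3 -m inch '[[[-1.1,-7.1,0,0]]]' >/dev/null; python3 chk.py 8
python3 -m inch '[[[-0.2,-7.2,0,0]]]' >/dev/null; python3 chk.py 8
python3 -m inch '[[[0.7,-7.2,0,0]]]' >/dev/null; python3 chk.py 8
python3 -m inch '[[[1.7,-7.0,0,0]]]' >/dev/null; python3 chk.py 8
python3 -m inch '[[[2.6,-6.7,0,0]]]' >/dev/null; python3 chk.py 8
python3 -m inch '[[[3.4,-6.3,0,0]]]' >/dev/null; python3 chk.py 8
)
```

```text
CHK t=8.53 ang=-100.24 r=54.93 Ft=3.2 Fr=2.5 open=23.61
CHK t=8.65 ang=-107.89 r=54.91 Ft=3.2 Fr=2.7 open=23.52
CHK t=8.78 ang=-115.54 r=54.90 Ft=2.5 Fr=3.5 open=23.37
CHK t=8.90 ang=-123.16 r=54.89 Ft=2.3 Fr=3.2 open=23.27
CHK t=9.03 ang=-130.77 r=54.90 Ft=2.8 Fr=2.6 open=23.01
CHK t=9.15 ang=-138.33 r=54.87 Ft=2.2 Fr=3.0 open=23.44
CHK t=9.28 ang=-145.98 r=54.86 Ft=2.1 Fr=2.7 open=23.68
CHK t=9.40 ang=-153.58 r=54.88 Ft=2.6 Fr=3.0 open=23.77
CHK t=9.53 ang=-161.21 r=54.87 Ft=2.4 Fr=2.4 open=23.39
CHK t=9.65 ang=-168.78 r=54.84 Ft=2.7 Fr=2.1 open=23.29
CHK t=9.78 ang=-176.35 r=54.88 Ft=1.9 Fr=2.7 open=23.57
CHK t=9.90 ang=176.11 r=54.88 Ft=2.6 Fr=3.2 open=23.65
CHK t=10.03 ang=168.55 r=54.87 Ft=3.1 Fr=1.4 open=23.40
CHK t=10.15 ang=161.02 r=54.90 Ft=3.2 Fr=0.1 open=23.05
CHK t=10.28 ang=153.55 r=54.89 Ft=2.7 Fr=-0.2 open=23.72
CHK t=10.40 ang=146.11 r=54.94 Ft=2.7 Fr=-0.6 open=23.51
```

```bash

( set -e
python3 -m inch '[[[4.2,-5.8,0,0]]]' >/dev/null; python3 chk.py 8
python3 -m inch '[[[4.9,-5.2,0,0]]]' >/dev/null; python3 chk.py 8
python3 -m inch '[[[5.6,-4.5,0,0]]]' >/dev/null; python3 chk.py 8
python3 -m inch '[[[6.1,-3.8,0,0]]]' >/dev/null; python3 chk.py 8
python3 -m inch '[[[6.6,-2.9,0,0]]]' >/dev/null; python3 chk.py 8
python3 -m inch '[[[6.9,-2.0,0,0]]]' >/dev/null; python3 chk.py 8
python3 -m inch '[[[7.1,-1.1,0,0]]]' >/dev/null; python3 chk.py 8
python3 -m inch '[[[7.2,-0.2,0,0]]]' >/dev/null; python3 chk.py 8
python3 -m inch '[[[7.2,0.7,0,0]]]' >/dev/null; python3 chk.py 8
python3 -m inch '[[[7.0,1.7,0,0]]]' >/dev/null; python3 chk.py 8
python3 -m inch '[[[6.7,2.6,0,0]]]' >/dev/null; python3 chk.py 8
python3 -m inch '[[[6.3,3.4,0,0]]]' >/dev/null; python3 chk.py 8
python3 -m inch '[[[5.8,4.2,0,0]]]' >/dev/null; python3 chk.py 8
python3 -m inch '[[[5.2,4.9,0,0]]]' >/dev/null; python3 chk.py 8
python3 -m inch '[[[4.5,5.6,0,0]]]' >/dev/null; python3 chk.py 8
python3 -m inch '[[[3.8,6.1,0,0]]]' >/dev/null; python3 chk.py 8
python3 -m inch '[[[2.9,6.6,0,0]]]' >/dev/null; python3 chk.py 8
python3 -m inch '[[[2.0,6.9,0,0]]]' >/dev/null; python3 chk.py 8
)
```

```text
CHK t=10.53 ang=138.70 r=54.95 Ft=2.9 Fr=-2.1 open=23.31
CHK t=10.65 ang=131.29 r=54.97 Ft=3.3 Fr=-4.3 open=23.50
CHK t=10.78 ang=123.94 r=55.00 Ft=2.0 Fr=-4.2 open=23.68
CHK t=10.90 ang=116.51 r=55.05 Ft=2.3 Fr=-6.7 open=23.28
CHK t=11.03 ang=109.15 r=55.08 Ft=2.3 Fr=-6.1 open=23.31
CHK t=11.15 ang=101.85 r=55.11 Ft=3.2 Fr=-6.7 open=23.52
CHK t=11.28 ang=94.57 r=55.12 Ft=3.1 Fr=-8.0 open=23.41
CHK t=11.40 ang=87.28 r=55.13 Ft=3.0 Fr=-8.3 open=23.35
CHK t=11.53 ang=79.97 r=55.20 Ft=2.2 Fr=-7.1 open=23.57
CHK t=11.65 ang=72.70 r=55.17 Ft=2.8 Fr=-7.5 open=23.41
CHK t=11.78 ang=65.45 r=55.19 Ft=2.5 Fr=-7.5 open=23.51
CHK t=11.90 ang=58.25 r=55.18 Ft=2.6 Fr=-8.6 open=23.68
CHK t=12.03 ang=51.04 r=55.18 Ft=2.3 Fr=-7.8 open=23.32
CHK t=12.15 ang=43.83 r=55.21 Ft=2.1 Fr=-6.6 open=23.58
CHK t=12.28 ang=36.58 r=55.18 Ft=3.3 Fr=-6.4 open=23.51
CHK t=12.40 ang=33.87 r=55.14 Ft=33.1 Fr=-2.7 open=23.28
```

The stop was hit at about 34°, after about 463° clockwise, where Ft jumped from about 3 to 33 N. I'll let it settle and then ease the push to find the unloaded stop angle.

```bash

python3 -m inch '[[[0,0,0,0],[0,0,0,0]]]' >/dev/null; python3 chk.py
python3 -m inch '[[[-1.1,-1.7,0,0],[0,0,0,0],[0,0,0,0]]]' >/dev/null; python3 chk.py
python3 -m inch '[[[-1.1,-1.7,0,0],[0,0,0,0],[0,0,0,0]]]' >/dev/null; python3 chk.py
```

```text
CHK t=12.65 ang=34.04 r=55.21 Ft=18.4 Fr=-5.1 open=23.29
CHK t=13.03 ang=34.12 r=55.19 Ft=10.9 Fr=-5.3 open=23.66
CHK t=13.40 ang=34.19 r=55.18 Ft=3.8 Fr=-4.6 open=23.15
```

```bash
python3 - <<'E'
import numpy as np
a=np.radians(34.15+12*np.arange(31)); p=55.0*np.c_[np.cos(a),-np.sin(a)]
for k in(0,10,20): print(*[f"[{x:.1f},{y:.1f},0,0]" for x,y in np.diff(p,axis=0)[k:k+10]],sep=",")
E
```

```text
[-7.4,-8.8,0,0],[-9.1,-7.1,0,0],[-10.3,-5.0,0,0],[-11.2,-2.8,0,0],[-11.5,-0.4,0,0],[-11.3,2.0,0,0],[-10.6,4.3,0,0],[-9.5,6.5,0,0],[-8.0,8.3,0,0],[-6.1,9.8,0,0]
[-3.9,10.8,0,0],[-1.6,11.4,0,0],[0.8,11.5,0,0],[3.2,11.0,0,0],[5.4,10.1,0,0],[7.4,8.8,0,0],[9.1,7.1,0,0],[10.3,5.0,0,0],[11.2,2.8,0,0],[11.5,0.4,0,0]
[11.3,-2.0,0,0],[10.6,-4.3,0,0],[9.5,-6.5,0,0],[8.0,-8.3,0,0],[6.1,-9.8,0,0],[3.9,-10.8,0,0],[1.6,-11.4,0,0],[-0.8,-11.5,0,0],[-3.2,-11.0,0,0],[-5.4,-10.1,0,0]
```

```bash
( set -e
python3 -m inch '[[[-8.1,-8.3,0,0],[-9.1,-7.1,0,0],[-10.3,-5.0,0,0],[-11.2,-2.8,0,0],[-11.5,-0.4,0,0],[-11.3,2.0,0,0],[-10.6,4.3,0,0],[-9.5,6.5,0,0],[-8.0,8.3,0,0],[-6.1,9.8,0,0]]]' >/dev/null; python3 chk.py 10
python3 -m inch '[[[-3.9,10.8,0,0],[-1.6,11.4,0,0],[0.8,11.5,0,0],[3.2,11.0,0,0],[5.4,10.1,0,0],[7.4,8.8,0,0],[9.1,7.1,0,0],[10.3,5.0,0,0],[11.2,2.8,0,0],[11.5,0.4,0,0]]]' >/dev/null; python3 chk.py 10
python3 -m inch '[[[11.3,-2.0,0,0],[10.6,-4.3,0,0],[9.5,-6.5,0,0],[8.0,-8.3,0,0],[6.1,-9.8,0,0],[3.9,-10.8,0,0],[1.6,-11.4,0,0],[-0.8,-11.5,0,0],[-3.2,-11.0,0,0],[-5.4,-10.1,0,0]]]' >/dev/null; python3 chk.py 10 )
```

```text
CHK t=14.65 ang=155.96 r=54.88 Ft=-2.4 Fr=0.4 open=23.65
CHK t=15.90 ang=-85.19 r=55.12 Ft=-2.4 Fr=-12.6 open=23.48
CHK t=17.15 ang=32.30 r=55.19 Ft=-2.1 Fr=-1.4 open=23.49
```

```bash
( set -e
python3 -m inch '[[[-7.4,-8.8,0,0],[-9.1,-7.1,0,0],[-10.3,-5.0,0,0],[-11.2,-2.8,0,0],[-11.5,-0.4,0,0],[-11.3,2.0,0,0],[-10.6,4.3,0,0],[-9.5,6.5,0,0],[-8.0,8.3,0,0],[-6.1,9.8,0,0]]]' >/dev/null; python3 chk.py 10
python3 -m inch '[[[-3.9,10.8,0,0],[-1.6,11.4,0,0],[0.8,11.5,0,0],[3.2,11.0,0,0],[5.4,10.1,0,0],[7.4,8.3,0,0],[9.1,6.6,0,0],[10.3,4.5,0,0],[11.2,2.3,0,0],[11.5,-0.1,0,0]]]' >/dev/null; python3 chk.py 10
python3 -m inch '[[[11.3,-2.0,0,0],[10.6,-4.3,0,0],[9.5,-6.5,0,0],[8.0,-8.3,0,0],[6.1,-9.8,0,0],[3.9,-10.8,0,0],[1.6,-11.4,0,0]]]' >/dev/null; python3 chk.py 10
python3 -m inch '[[[0,0,0,0],[0,0,0,0]]]' >/dev/null; python3 chk.py 10 )
```

```text
CHK t=18.40 ang=155.91 r=54.89 Ft=-3.4 Fr=1.1 open=23.84
CHK t=19.65 ang=-84.71 r=54.99 Ft=-2.9 Fr=-0.1 open=23.57
CHK t=20.52 ang=0.15 r=55.25 Ft=-2.8 Fr=-6.4 open=23.58
CHK t=20.77 ang=0.12 r=55.19 Ft=3.7 Fr=-3.3 open=22.99
```

```bash

python3 -m inch '[[[-1,-7.6,0,0],[-1.6,-7.5,0,0],[-2.6,-7.2,0,0],[-3.6,-6.8,0,0],[0,0,0,0],[0,0,0,0],[0,0,0,0]]]' >/dev/null; python3 chk.py; python3 -m inch '[[[0,0,0,0]]]' >/dev/null; python3 chk.py
```

```text
CHK t=21.65 ang=31.60 r=55.12 Ft=2.8 Fr=3.5 open=23.73
CHK t=21.77 ang=31.33 r=55.08 Ft=1.3 Fr=4.4 open=23.31
```

```bash

python3 -m inch '[[[-0.4,-1.3,0,0],[-0.4,-1.3,0,0],[0,0,0,0],[0,0,0,0],[0,0,0,0]]]' >/dev/null; python3 chk.py; for i in 1 2 3; do python3 -m inch '[[[0,0,0,0]]]' >/dev/null; python3 chk.py; done
```

```text
CHK t=22.40 ang=33.80 r=55.14 Ft=-2.2 Fr=0.3 open=23.41
CHK t=22.52 ang=33.89 r=55.13 Ft=-1.7 Fr=-0.1 open=23.45
CHK t=22.65 ang=33.90 r=55.15 Ft=-1.8 Fr=-0.7 open=23.57
CHK t=22.77 ang=33.93 r=55.17 Ft=-2.3 Fr=-1.3 open=23.59
```

```bash

python3 -m inch '[[[-0.2,-0.2,0,0],[0,0,0,0],[0,0,0,0],[0,0,0,0],[0,0,0,0]]]' >/dev/null; python3 chk.py
python3 - <<'E'
from h import *
c=read_camera("side"); a=c["img"][120:300,250:490]; cv2.imwrite("pics/s4.png",cv2.resize(a,None,fx=3,fy=3))
for n,l in(("side","tub_mid"),("side","phone"),("side","hub"),("top","meter"),("top","tub_mid"),("top","phone")):
    c=read_camera(n)
    for r in place_of(n,l)[:1]: print(n,l,np.round(r["at"],1),round(r["conf"],2),np.round(atz(c,r["at"],Z[l]),4))
E
python3 chk.py
```

```text
CHK t=23.40 ang=34.29 r=55.17 Ft=-2.0 Fr=-2.3 open=23.34
side tub_mid [392.9 192.1] 0.85 [0.4771 0.3728 0.0375]
side hub [218.3 369.4] 0.76 [ 0.5303 -0.1352  0.117 ]
top meter [216.9 163.9] 0.86 [0.651  0.4133 0.    ]
top tub_mid [281.1 174.8] 0.76 [0.4732 0.3662 0.0375]
top phone [251.8 464.9] 0.89 [ 0.5696 -0.4142  0.    ]
CHK t=24.05 ang=34.28 r=55.20 Ft=-1.6 Fr=-4.2 open=23.50
```

View pics/s4.png

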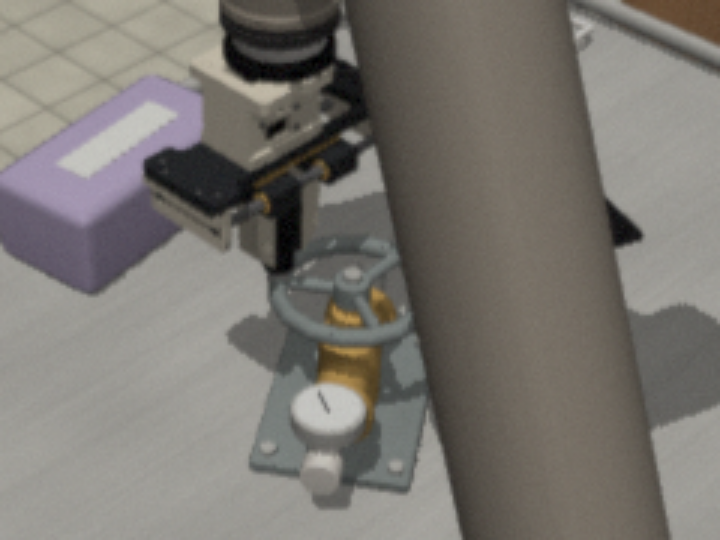

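The crop shows the handle held between the fingers over the spoke end, near crop pixel (265, 280). The pack, gauge and foot plate haven't moved. I'll hand in.

```bash
python3 -c "
from cell import *
print(hand_in())"
```

```text
the job is handed in; nothing more can be done
None
```

I closed the valve against its stop, opened it two full turns anticlockwise, and handed the job in at about 24 s, still gripping the handle.

- **Closing:** I turned the wheel clockwise about 463° until it hit the stop. The push at the handle jumped from about 3 to 33 N, and the stop settled at a handle angle of about 34.15°.
- **Opening:** I turned it back through two full turns. The last reading was 34.28°, about 0.1° past exactly two turns. Reading noise is about 0.2°. The wheel was standing still, with about 2 N along its turning direction and 4 N radially.
- **Grip:** The fingers were 23.5 mm apart on the 24 mm handle, and the last picture shows it between them.
- **Other things on the trolley:** The tub and meter were found within about 5 mm of where they started. The phone read about 10 mm off from the top camera, and the side camera missed it behind the arm. The arm never went near it, so I put that down to detector error, but I didn't check further. The side camera also put the fixed hub about 8 mm off at the end, while partly hidden by the arm.

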